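# Load the dip comb into the sample block

## Robot

A 6-joint arm with a two-finger parallel gripper is mounted at the origin on the work surface. World frame = base frame: x ahead of the robot, y to its left, z up, the work surface at z = 0. Lengths are in mm, angles in rad, forces in N, time in s.
With the tool pointing down it reaches from about 350 to 875 mm from the base axis. Payload 4.2 kg.
Tool frame: the origin (TCP) lies between the finger pads; the fingertips stand 17 mm ahead of it and the grasp point (between the pads) lies 2 mm behind it (nose_length is the distance from the TCP to the fingertips, in mm); z points along the fingers, y is the direction in which the jaws open and shut (so a half turn about z gives the same grasp; the last joint's range is limited). The gripper opens to 85 mm and grips with 20 to 120 N. Pads are 22 mm wide; open, the fingers measure 114 mm over their backs; the gripper's body (76 mm by 85 mm) begins 54 mm behind the grasp point. The pads swing forward as they close: fully open they stand 13 mm farther back than shut.
Start: joints at [1.54, 0.385, 0.008, 0, -1.194, -0.259], TCP at [178.568, 598.926, 248.312] pointing down, gripper open.
Joint ranges: [-3.14, 3.14], [-1.21, 2.06], [-1.07, 1.41], [-3.16, 2.05], [-2.99, -0.16], [-3.1, 3.1]. Speed limits (rad/s): [2.79, 2.79, 3.14, 3.14, 3.14, 3.14].

## Interface

Orientations are given as a unit quaternion [x, y, z, w].
In Python, from bench import * gives the robot as it stands.
- The arm moves only by the tool jog_arm, never from a script. Its argument "increments" is a list of rows, each a list of 4 numbers: the shift along the tool's x, y, z in m, then the turn about the tool's z in degrees. A call has 1 to 10 rows; each row is the pose to reach, as a shift and turn from the pose measured when the call began, along the tool's axes at that moment; what a row does not reach only later rows make up. A row lasts 1/8 s, in which the tool goes at most 62.5 mm and 10.7 degrees, less where a joint would pass 70% of its speed; a pose out of reach is approached as far as the arm can. A call with a gripper value outside its range is refused whole. "hand" is the gripper's target within -1 to 1 (fully open at 1, half-way at 0, shut at -1), set as the call begins (left out, the last holds). The fingers move at their own pace and stop on an object; the grip force is fixed at half the most. Time passes only in rows, so rows that repeat a pose let the fingers close. It gives the time, the measured TCP pose, the force and the opening at its end, in the units of the state.
- read_state(): the state, without advancing time (a new reading comes with each control period).
- get_image(name): name is "scene" or "top" or "wrist"; returns the picture (420x560x3 uint8, red, green, blue); there is no depth.
- calibration(name): a dict with "fx", "fy", "cx", "cy" (pixels), "D" ([k1, k2, p1, p2, k3] as OpenCV has them; the pictures are not rectified), "position" and "rotation" of the camera in the world; the wrist camera has in their place "hand_eye" (4x4, takes a point from camera to tool coordinates, whose origin is the TCP and whose axes are the flange's). Camera axes: x right, y up, looking along -z (the intrinsics and any distortion apply to the point x, -y, -z); pixel columns grow to the right and rows downward; lengths in mm; the calibration is good to about 2 mm. A picture is of the moment at which its call begins: read the wrist's pose just before it. calibration takes no time and is no camera call.
- job_done(): hands the job in, once; it reports no verdict.
The state is a dict: "clock": time; "joints": joint angles; "joint_vel": joint speeds; "joint_efforts": joint torques, N m; "position": TCP position; "ee_rot": TCP orientation; "contact_force": force on the tool from outside, world axes, zero at the start; "wrist_torque": the same for the moment, N m; "gripper_width": finger opening in mm.
Only numpy, scipy, OpenCV 4.12 (cv2) and the standard library are available. Lean on these libraries where they do the work, as an engineer would, in place of code of your own. Each camera call takes 0.05 s, during which the arm holds its last target.

## Task

Take the green dip comb out of the white drying rack, stand it on its pins on the blue mat and let go of it. Then take it up again and press it down into the aluminium sample block, every pin in its own well, until it sits fully home and both orange catches have snapped shut over its ends. Keep the comb upright and leave the bottle, the beaker and the jar where they stand.

Things in the scene. Friction and masses are not known exactly. Their poses are not given: they have to be found in the camera images.
- comb: Loose green comb, 90 to 140 g, 62 x 34 x 72 mm (x, y, z), same after a half turn. Origin: centre of its footprint at the pin tips, z up. 8 steel pins, 6 mm thick, 26 mm long, with round tips, at x = +-7.5, +-22.5, y = +-10 mm. Plate 62 x 34 mm at z = 26 to 38. Above it neck and rail, 18 mm thick. Starts standing in the rack, along the rack's x. Stands by itself.
- comb_rail (a point): Centre of the comb's top rail, 63 mm above the pin tips; axes as the comb's. Rail 62 x 18 mm, from z = 54 to 72 mm above the pin tips; below it the neck, 44 x 18 mm, from z = 38 to 54. Grip the comb here by its ends (62 mm, along x) or by the long sides of rail and neck (18 mm, along y).
- rack: Fixed white drying rack; origin under the centre of its base, z up. Floor 110 x 66 mm, 6 mm thick. Two upright panels 54 mm long (along x), up to z = 76 mm, inner faces at y = +-19.5 mm; open at both x ends and on top. The panels leave only 10 mm beside the comb's rail, so the comb can be taken here by its ends only.
- block: Fixed aluminium block 110 x 60 x 40 mm on a black foot 124 x 74 mm; origin under its centre, z up. A grey forked post at each x end, from 34 to 50 mm off the centre, up to z = 90 mm, leaves no room for fingers at the comb's ends. Seated, the comb's plate lies on the block's top, its origin 14 mm above the block's, its x axis along the block's x (either way round).
- block_wells (a point): Centre of the block's top face, 40 mm above the block's origin; axes as the block's. 8 square wells, 10 x 10 mm and 32 mm deep, open up in this face at x = +-7.5, +-22.5 and y = +-10 mm: 2 mm of play on each side of a pin.
- catch_a (a joint): Orange spring catch at the block's +x end, m: 0 = shut (start), 0.010 = pushed outward. Shut, its nose reaches to 26 mm from the block's centre, underside 53.5 mm above the block's origin, 1.5 mm above a seated comb's plate. Its top slopes: the plate, pushed down, wedges it outward and it springs back over the plate. Passing both takes 8 to 14 N.
- catch_b (a joint): The same catch at the block's -x end: 0 = shut (start), 0.010 = pushed outward (to -x).
- bottle: Bystander: loose amber bottle with blue cap, 68 mm across, 140 mm high; origin under its centre.
- beaker: Bystander: loose glass beaker, 68 mm across, 85 mm high; origin under its centre.
- jar: Bystander: loose white jar, 56 mm across, 70 mm high; origin under its centre.
- mat: Fixed blue set-down mat, 150 x 150 x 4 mm; origin under its centre, z up, top at z = 4 mm.
There are look-alikes about, which are no part of the job. There is more than one size of the mat; the job needs the middle-sized. Leave any red look-alike of the block alone.

How it is judged:
By the outcome, as a careful person would: the job done as asked, in the order asked, and still so for the second after the job is handed in, with the robot touching nothing.
It also fails if it takes over 67 s, if anything falls off the work surface, if the arm or the gripper's body presses on something with over 40 N, if the wrist force passes 120 N, or if a joint passes its speed limit or range.

## Working session

There is one attempt and no reset: what is moved stays moved. The work goes in short steps, Python scripts to look and compute and a tool call to move; the robot and the scene stay as the last step left them, time stands still between calls to the robot, and variables do not carry over. Pictures are saved under pics/ and viewed, and the job is handed in when it is done.

Besides the shell and the picture viewer there is one more tool, called after "Emit:" as a command line: name --pt "numbers of a row" for each row, then --argument value for the rest. jog_arm: Moves the arm, as the interface text tells. Its arguments: {"type":"object","properties":{"increments":{"type":"array"},"hand":{"type":"number"}},"required":["increments"]}

```bash
mkdir -p pics; ls
cat > h.py <<'E'
from bench import *
import numpy as np, cv2
from scipy.spatial.transform import Rotation as R
E
python3 - <<'E'
from h import *
s=read_state(); print(s)
for n in ("scene","top","wrist"):
    im=get_image(n); cv2.imwrite(f"pics/{n}0.png",im[:,:,::-1]); print(n,calibration(n))
E
```

```text
pics
{'clock': 0.0, 'joints': array([ 1.53960084e+00,  3.85555212e-01,  6.61761255e-03, -5.02633661e-04,
       -1.19400547e+00, -2.58541292e-01]), 'joint_vel': array([-1.77232618e-03, -5.30354186e-04, -1.31580964e-04,  1.13544020e-03,
       -1.29533186e-04, -7.74997205e-05]), 'joint_efforts': array([-1.18532738e-03, -3.92288160e+01,  1.88399327e+01,  4.18620184e+00,
       -4.65793230e-03,  2.42641043e-06]), 'position': array([178.42040153, 598.41459492, 247.21860675]), 'ee_rot': array([ 9.89510928e-01, -1.44453858e-01, -1.10329219e-04,  1.09294138e-03]), 'contact_force': array([-0.4162634 , -0.12493838,  0.57247589]), 'wrist_torque': array([-0.00143794,  0.02963547, -0.00487834]), 'gripper_width': 85.30282296999174}
scene {'fx': 396.38477394114193, 'fy': 396.38477394114193, 'cx': 278.54794597633617, 'cy': 214.44057048614175, 'D': array([0.03931428, 0.        , 0.        , 0.        , 0.        ]), 'position': array([1354.2956239 ,  -69.74360945,  818.4638804 ]), 'rotation': array([0.28574599, 0.27109707, 0.638282  , 0.66140131])}
top {'fx': 471.65068218783284, 'fy': 471.65068218783284, 'cx': 280.26713245677274, 'cy': 213.74846014843757, 'D': array([-0.08420753,  0.        ,  0.        ,  0.        ,  0.        ]), 'position': array([ 457.39564615,   -8.96434689, 1256.50490591]), 'rotation': array([-0.02906488,  0.02596161,  0.70976731, -0.70335737])}
wrist {'fx': 293.78145205923647, 'fy': 293.78145205923647, 'cx': 279.8769790820259, 'cy': 211.22732764256082, 'D': array([-0.00098993,  0.        ,  0.        ,  0.        ,  0.        ]), 'hand_eye': array([[ 1.41995986e-03,  9.53817662e-01,  3.00382843e-01,
         7.59818205e+01],
       [ 9.99998229e-01, -1.72551387e-03,  7.51934637e-04,
         6.46308660e-01],
       [ 1.23552330e-03,  3.00381243e-01, -9.53818422e-01,
        -1.25303217e+02],
       [ 0.00000000e+00,  0.00000000e+00,  0.00000000e+00,
         1.00000000e+00]])}
```

View pics/scene0.png

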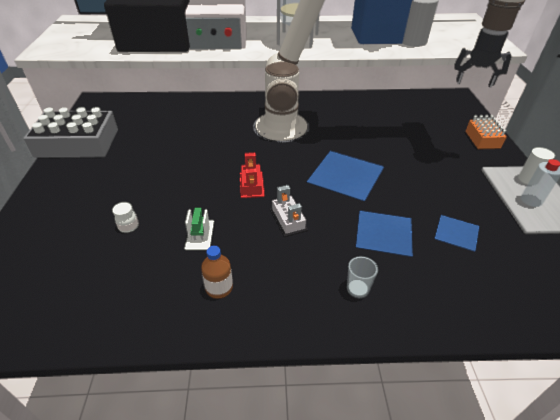

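View pics/top0.png

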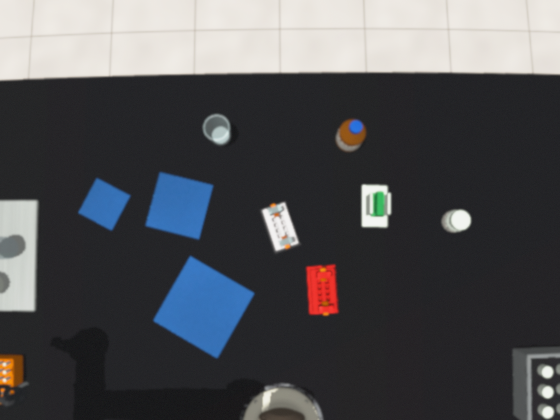

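View pics/wrist0.png

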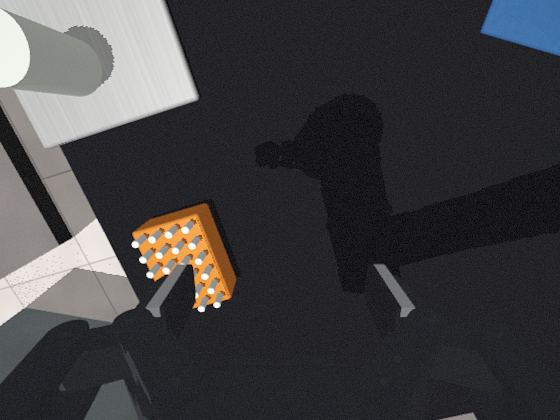

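```bash
cat >> h.py <<'E'
def campose(n,s=None):
    c=calibration(n)
    if n=="wrist":
        T=np.eye(4);T[:3,:3]=R.from_quat(s["ee_rot"]).as_matrix();T[:3,3]=s["position"]
        M=T@c["hand_eye"]; return c,M[:3,3],M[:3,:3]
    return c,np.array(c["position"]),R.from_quat(c["rotation"]).as_matrix()
def K(c): return np.array([[c["fx"],0,c["cx"]],[0,c["fy"],c["cy"]],[0,0,1.]])
def px2w(n,uv,z,s=None):
    c,p,r=campose(n,s)
    q=cv2.undistortPoints(np.array(uv,float).reshape(-1,1,2),K(c),np.array(c["D"])).reshape(-1,2)
    d=np.c_[q[:,0],-q[:,1],-np.ones(len(q))]@r.T
    return p+d*((z-p[2])/d[:,2])[:,None]
def w2px(n,P,s=None):
    c,p,r=campose(n,s)
    q=(np.array(P,float).reshape(-1,3)-p)@r; q=q*[1,-1,-1]
    return cv2.projectPoints(q,np.zeros(3),np.zeros(3),K(c),np.array(c["D"]))[0].reshape(-1,2)
E
python3 - <<'E'
from h import *
im=cv2.imread("pics/top0.png"); hsv=cv2.cvtColor(im,cv2.COLOR_BGR2HSV)
def seg(lo,hi,z,mn,box=None):
    m=cv2.inRange(hsv,lo,hi)
    if box: 
        k=np.zeros_like(m);k[box[1]:box[3],box[0]:box[2]]=255;m&=k
    for c in cv2.findContours(m,cv2.RETR_EXTERNAL,cv2.CHAIN_APPROX_NONE)[0]:
        if cv2.contourArea(c)<mn: continue
        w=px2w("top",c.reshape(-1,2),z)[:,:2].astype(np.float32)
        r=cv2.minAreaRect(w); print(z,np.round(cv2.minAreaRect(c)[0]),np.round(r[0],1),np.round(r[1],1),round(r[2],1))
print("mats");seg((100,120,60),(125,255,255),4,300)
print("green");seg((45,100,40),(85,255,255),78,50)
print("rack floor");seg((0,0,150),(179,60,255),6,50,(350,170,400,240))
print("block");seg((0,0,120),(179,60,255),40,50,(250,190,310,260))
a=cv2.resize(im[170:250,240:320],None,fx=5,fy=5,interpolation=2)
b=cv2.resize(im[170:250,340:420],None,fx=5,fy=5,interpolation=2)
cv2.imwrite("pics/c0.png",np.hstack([a,b]))
E
```

```text
mats
4 [203. 307.] [311.4 202.1] [203.6 203.6] 59.9
4 [104. 204.] [586.7 473.5] [113.  112.5] 62.2
4 [179. 205.] [581.1 267.9] [155.7 156. ] 75.4
green
78 [378. 204.] [ 573.  -249.2] [27.8 58.6] 88.5
rack floor
6 [376. 205.] [ 574.8 -259.8] [ 75.4 110.8] 88.7
block
40 [280. 226.] [520.1  -2.4] [115.3  65.4] 18.0
```

View pics/c0.png

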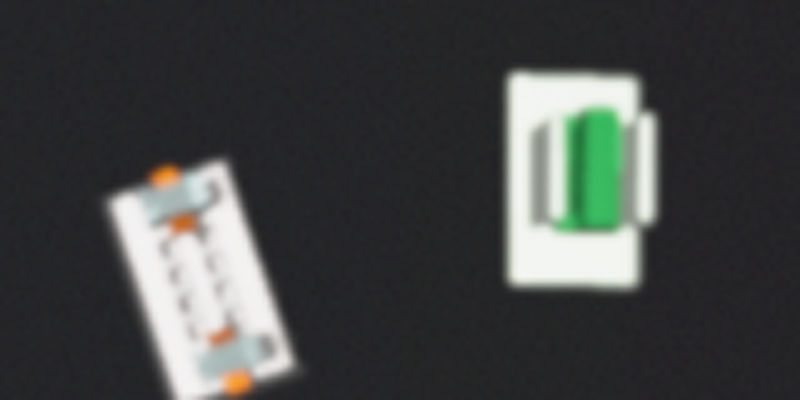

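Emit:
jog_arm --pt "0.5 0.477 0.03 107" --pt "0.5 0.477 0.03 107" --pt "0.5 0.477 0.03 107" --pt "0.5 0.477 0.03 107" --pt "0.5 0.477 0.03 107" --pt "0.5 0.477 0.03 107" --pt "0.5 0.477 0.03 107" --pt "0.5 0.477 0.03 107" --pt "0.5 0.477 0.03 107" --pt "0.5 0.477 0.03 107" --hand 1

```text
clock: 1.4
position: [488.7, 54.7, 221.2]
ee_rot: [-0.47, 0.883, -0.001, -0.0]
contact_force: [0.8, 1.8, -0.5]
gripper_width: 85.7
```

```bash
cat >> h.py <<'E'
def th(s): 
    m=R.from_quat(s["ee_rot"]).as_matrix(); return np.degrees(np.arctan2(m[1,0],m[0,0]))
def plan(P,theta):
    s=read_state(); m=R.from_quat(s["ee_rot"]).as_matrix()
    d=m.T@(np.array(P)-s["position"])/1000
    t=-(theta-th(s)); t=(t+180)%360-180
    print("clock",round(s["clock"],2),"pos",s["position"].round(1),"th",round(th(s),2),"tilt",m[:,2].round(4),"w",round(s["gripper_width"],1),"F",s["contact_force"].round(1),"j6",s["joints"][5].round(2))
    print("INC",d.round(4),round(t,2))
E
python3 -c "
from h import *
plan([520,-2,200],-162)"
```

```text
clock 1.4 pos [488.7  54.7 221.2] th -123.94 tilt [ 0.     -0.0014 -1.    ] w 85.7 F [ 0.8  1.8 -0.5] j6 -1.04
INC [ 0.0296 -0.0576  0.0213] 38.06
```

Emit:
jog_arm --pt "0.03 -0.058 0.021 38" --pt "0.03 -0.058 0.021 38" --pt "0.03 -0.058 0.021 38" --pt "0.03 -0.058 0.021 38" --pt "0.03 -0.058 0.021 38" --pt "0.03 -0.058 0.021 38"

```text
clock: 2.15
position: [520.0, -2.5, 200.2]
ee_rot: [-0.158, 0.987, -0.001, -0.0]
contact_force: [0.5, -0.1, -0.5]
gripper_width: 85.4
```

```bash
python3 -c "
from h import *
plan([520,-2,200],-162)
import json
s=read_state();im=get_image('wrist');cv2.imwrite('pics/w1.png',im[:,:,::-1])
json.dump({k:(np.array(v).tolist()) for k,v in s.items()},open('w1.json','w'))"
```

```text
clock 2.15 pos [520.   -2.5 200.2] th -161.85 tilt [-3.0e-04 -1.4e-03 -1.0e+00] w 85.4 F [ 0.5 -0.1 -0.5] j6 -1.56
INC [-0.0002  0.0005  0.0002] 0.15
```

View pics/w1.png

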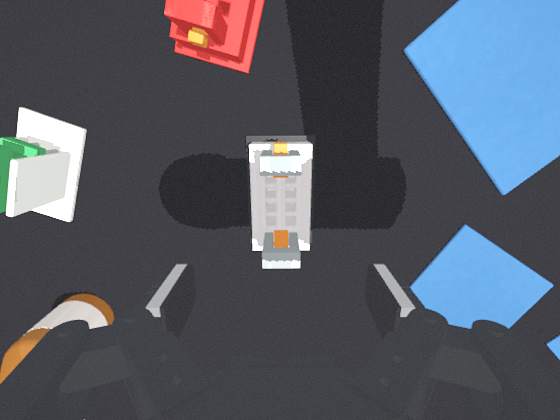

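```bash
python3 -c "
from h import *
im=cv2.imread('pics/w1.png')
cv2.imwrite('pics/w1c.png',cv2.resize(im[130:275,230:330],None,fx=4,fy=4,interpolation=cv2.INTER_CUBIC))"
```

```text
(no output)
```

View pics/w1c.png

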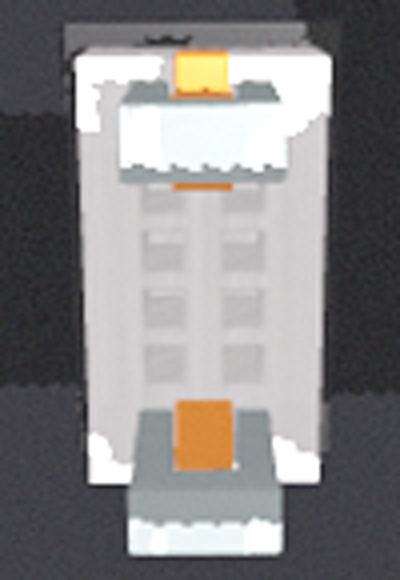

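```bash
cat > fit.py <<'E'
from h import *
from scipy.optimize import least_squares
import json
s=json.load(open('w1.json')); s={k:np.array(v) for k,v in s.items()}
def cr(p): return [(p[0]+.5)/4-.5+230,(p[1]+.5)/4-.5+130]
obs=[];mod=[]
for xs,ys,X in [((143,188,222,267),(229,273),7.5),((143,187,221,265),(286,329),-7.5),((144,187,221,264),(342,384),-22.5)]:
    for (x0,x1),Y in (((xs[0],xs[1]),-10),((xs[2],xs[3]),10)):
        obs.append(cr(((x0+x1)/2,sum(ys)/2)));mod.append((X,Y))
nw=len(obs)
for p,m in [((75,53),(55,-30)),((332,53),(55,30)),((321,484),(-55,30)),((88,484),(-55,-30))]:
    obs.append(cr(p));mod.append(m)
obs=np.array(obs);mod=np.array(mod)
def P(v):
    a=np.radians(v[2]);ux=np.array([np.cos(a),np.sin(a)]);uy=np.array([ux[1],-ux[0]])
    return np.c_[v[:2]+mod[:,:1]*ux+mod[:,1:]*uy,np.full(len(mod),v[3] if len(v)>3 else 40)]
for sel,n in ((slice(0,nw),'wells'),(slice(nw,None),'corners'),(slice(None),'all')):
  for x0 in ([520,-2,-162],[520,-2,-162,40]):
    f=lambda v:(w2px('wrist',P(v),s)-obs)[sel].ravel()
    r=least_squares(f,x0); print(n,r.x.round(2),'rms',np.sqrt(np.mean(r.fun**2)).round(2))
E
python3 fit.py
```

```text
wells [ 519.3    -1.66 -162.04] rms 0.15
wells [ 520.34   -1.31 -162.04   36.25] rms 0.07
corners [ 519.5    -1.73 -161.63] rms 0.83
corners [ 518.37   -2.11 -161.63   45.29] rms 0.21
all [ 519.39   -1.72 -161.66] rms 0.55
all [ 518.35   -2.07 -161.66   44.17] rms 0.34
```

```bash
python3 -c "
from h import *
plan([574,-252,210],-91.3)"
```

```text
clock 2.2 pos [520.   -2.5 200.3] th -161.86 tilt [-1.0e-04 -1.4e-03 -1.0e+00] w 85.3 F [ 0.9 -0.7 -0.3] j6 -1.56
INC [ 0.0264 -0.2539 -0.0094] -70.56
```

Emit:
jog_arm --pt "0.026 -0.254 -0.01 -70.5" --pt "0.026 -0.254 -0.01 -70.5" --pt "0.026 -0.254 -0.01 -70.5" --pt "0.026 -0.254 -0.01 -70.5" --pt "0.026 -0.254 -0.01 -70.5" --pt "0.026 -0.254 -0.01 -70.5" --pt "0.026 -0.254 -0.01 -70.5" --pt "0.026 -0.254 -0.01 -70.5" --pt "0.026 -0.254 -0.01 -70.5"

```text
clock: 3.32
position: [574.4, -251.8, 210.6]
ee_rot: [-0.698, 0.716, -0.0, -0.001]
contact_force: [-0.6, 0.8, -0.6]
gripper_width: 85.1
```

```bash
python3 -c "
from h import *
plan([574,-252,210],-91.3)
import json
s=read_state();im=get_image('wrist');cv2.imwrite('pics/w2.png',im[:,:,::-1])
json.dump({k:(np.array(v).tolist()) for k,v in s.items()},open('w2.json','w'))
m=cv2.inRange(cv2.cvtColor(im,cv2.COLOR_RGB2HSV),(45,100,40),(85,255,255))
x,y,w,h=cv2.boundingRect(m);print(x,y,w,h)
"
```

```text
clock 3.33 pos [ 574.4 -251.8  210.6] th -91.46 tilt [-1.0e-04 -1.4e-03 -1.0e+00] w 85.1 F [-0.6  0.8 -0.6] j6 0.13
INC [0.0002 0.0004 0.0006] -0.16
246 182 67 30
```

View pics/w2.png

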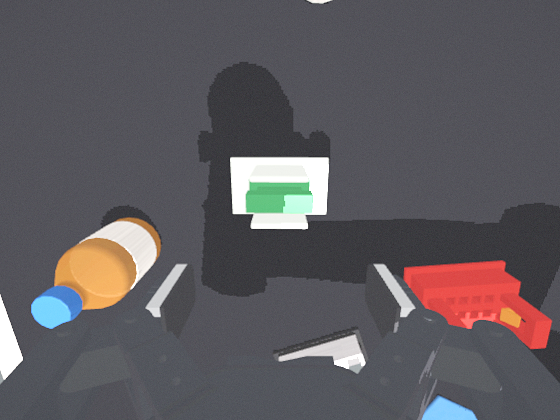

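```bash
python3 -c "
from h import *
im=cv2.imread('pics/w2.png')
cv2.imwrite('pics/w2c.png',cv2.resize(im[150:240,220:340],None,fx=6,fy=6,interpolation=cv2.INTER_CUBIC))"
```

```text
(no output)
```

View pics/w2c.png

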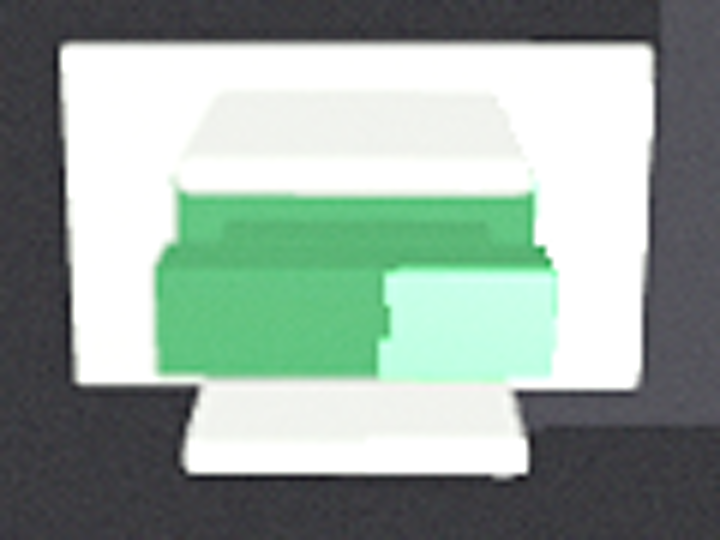

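```bash
python3 -c "
from h import *
import json
s={k:np.array(v) for k,v in json.load(open('w2.json')).items()}
c=lambda P:[((x+.5)/6-.5+220,(y+.5)/6-.5+150) for x,y in P]
for P,z in (([(156,267),(555,269),(553,378),(157,376)],78),([(60,44),(654,44),(640,388),(75,384)],6)):
  w=px2w('wrist',c(P),z,s); print(w[:,:2].round(1).tolist(),w.mean(0).round(1))
  print(np.linalg.norm(w-np.roll(w,-1,0),axis=1).round(1),[np.degrees(np.arctan2(*(w[a]-w[b])[[1,0]])).round(1) for a,b in ((0,1),(3,2))])
plan([574,-252,70],-91.3)
"
```

```text
[[604.1, -264.6], [544.0, -262.8], [544.2, -245.6], [605.0, -247.4]] [ 574.3 -255.1   78. ]
[60.1 17.2 60.8 17.2] [np.float64(-1.7), np.float64(-1.7)]
[[628.4, -289.7], [518.3, -287.0], [519.3, -219.9], [630.5, -223.4]] [ 574.1 -255.     6. ]
[110.2  67.1 111.2  66.3] [np.float64(-1.4), np.float64(-1.8)]
clock 3.38 pos [ 574.4 -251.8  210.7] th -91.44 tilt [-1.0e-04 -1.4e-03 -1.0e+00] w 85.0 F [ 0.5 -0.4 -0.9] j6 0.13
INC [1.000e-04 4.000e-04 1.407e-01] -0.14
```

Emit:
jog_arm --pt "0.0033 0.0 0.05 0" --pt "0.0033 0.0 0.09 0" --pt "0.0033 0.0 0.12 0" --pt "0.0033 0.0 0.14 0" --pt "0.0033 0.0 0.1485 0" --pt "0.0033 0.0 0.1485 0" --pt "0.0033 0.0 0.1485 0"

```text
clock: 4.25
position: [575.1, -255.4, 63.4]
ee_rot: [-0.698, 0.716, -0.001, 0.0]
contact_force: [-0.2, 0.1, 0.1]
gripper_width: 86.0
```

Emit:
jog_arm --pt "0 0 0 0" --pt "0 0 0 0" --pt "0 0 0 0" --pt "0 0 0 0" --pt "0 0 0 0" --pt "0 0 0 0" --pt "0 0 0 0" --hand -1

```text
clock: 5.12
position: [576.1, -255.8, 64.8]
ee_rot: [-0.698, 0.716, -0.003, 0.001]
contact_force: [0.1, -0.4, 5.3]
gripper_width: 61.0
```

```bash
python3 -c "
from h import *
plan([574.3,-255.1,62],-91.5)
im=get_image('wrist');cv2.imwrite('pics/w3.png',im[:,:,::-1])
"
```

```text
clock 5.12 pos [ 576.1 -255.8   64.8] th -91.41 tilt [ 0.0047 -0.003  -1.    ] w 61.0 F [ 0.1 -0.4  5.3] j6 0.13
INC [-0.0006  0.0018  0.0027] 0.09
```

View pics/w3.png

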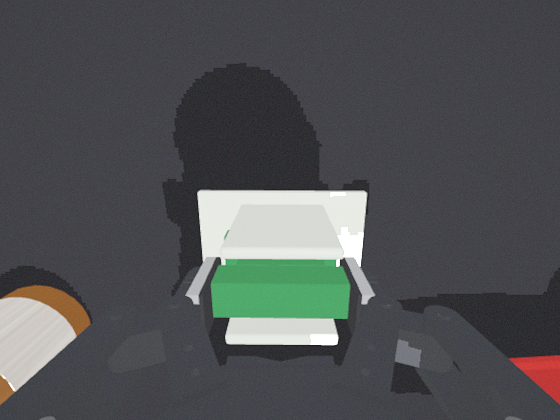

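Emit:
jog_arm --pt "0 0 -0.02 0" --pt "0 0 -0.05 0" --pt "0 0 -0.09 0" --pt "0 0 -0.13 0" --pt "0 0 -0.13 0"

```text
clock: 5.8
position: [577.0, -255.7, 198.2]
ee_rot: [-0.698, 0.716, -0.006, 0.003]
contact_force: [-0.6, 0.2, -1.5]
gripper_width: 60.8
```

```bash
python3 -c "
from h import *
plan([581,268,190],-91.5)
im=get_image('wrist');cv2.imwrite('pics/w4.png',im[:,:,::-1])
"
```

```text
clock 5.8 pos [ 577.  -255.7  198.2] th -91.4 tilt [ 0.0114 -0.0044 -0.9999] w 60.8 F [-0.6  0.2 -1.5] j6 0.13
INC [-0.5237  0.0089  0.0059] 0.1
```

View pics/w4.png

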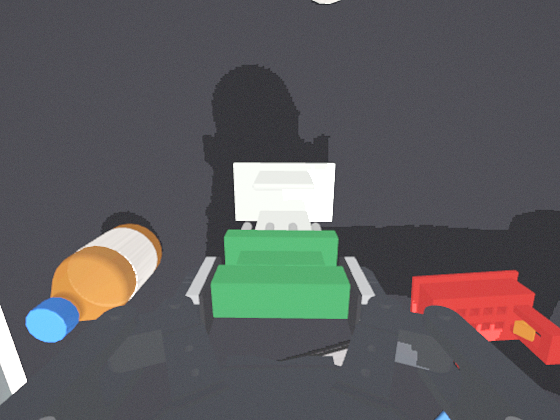

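Emit:
jog_arm --pt "-0.05 0.0 0.0 0" --pt "-0.11 0.004 0.004 0" --pt "-0.17 0.004 0.004 0" --pt "-0.23 0.004 0.004 0" --pt "-0.29 0.009 0.006 0" --pt "-0.35 0.009 0.006 0" --pt "-0.41 0.009 0.006 0" --pt "-0.46 0.009 0.006 0" --pt "-0.5 0.009 0.006 0" --pt "-0.524 0.009 0.006 0"

```text
clock: 7.1
position: [578.5, 270.3, 185.7]
ee_rot: [-0.699, 0.715, -0.003, -0.001]
contact_force: [0.5, -0.5, -0.9]
gripper_width: 60.6
```

```bash
python3 -c "
from h import *
plan([581,268,62],-91.5)
im=get_image('wrist');cv2.imwrite('pics/w5.png',im[:,:,::-1])
im=get_image('scene');cv2.imwrite('pics/s5.png',cv2.resize(im[100:320,240:460,::-1],None,fx=2.5,fy=2.5))
"
```

```text
clock 7.1 pos [578.5 270.3 185.7] th -91.37 tilt [ 0.0028 -0.0047 -1.    ] w 60.6 F [ 0.5 -0.5 -0.9] j6 -0.72
INC [ 0.0016 -0.0022  0.1238] 0.13
```

View pics/w5.png

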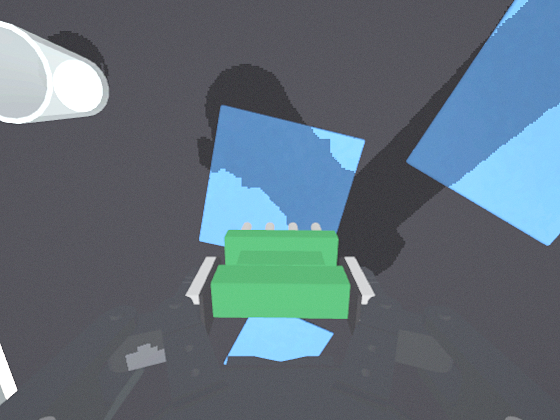

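View pics/s5.png

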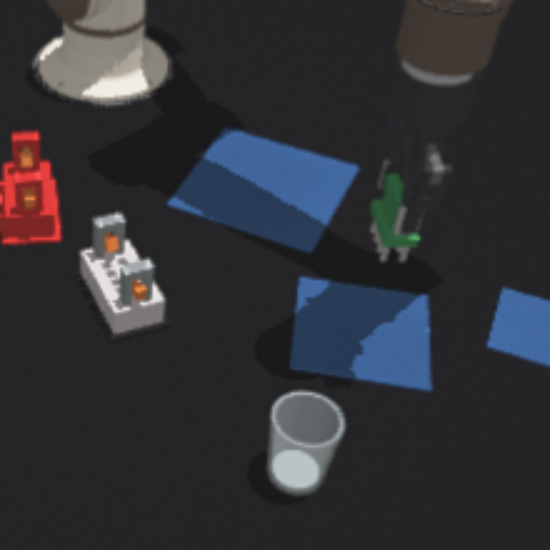

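Emit:
jog_arm --pt "0.0015 -0.002 0.04 0" --pt "0.0015 -0.002 0.08 0" --pt "0.0015 -0.002 0.105 0" --pt "0.0015 -0.002 0.115 0" --pt "0.0015 -0.002 0.119 0" --pt "0.0015 -0.002 0.119 0" --pt "0.0015 -0.002 0.119 0"

```text
clock: 8.07
position: [582.1, 268.9, 68.5]
ee_rot: [-0.699, 0.715, -0.003, 0.001]
contact_force: [0.4, 0.3, -1.1]
gripper_width: 60.8
```

```bash
python3 -c "
from h import *
plan([581,268,62],-91.5)
"
```

```text
clock 8.07 pos [582.1 268.9  68.5] th -91.32 tilt [ 0.006  -0.0026 -1.    ] w 60.8 F [ 0.4  0.3 -1.1] j6 -0.72
INC [0.0009 0.0011 0.0065] 0.18
```

Emit:
jog_arm --pt "0 0 0.003 0" --pt "0 0 0.005 0" --pt "0 0 0.006 0" --pt "0 0 0.006 0" --pt "0 0 0.006 0"

```text
clock: 8.7
position: [582.1, 268.9, 62.9]
ee_rot: [-0.699, 0.715, -0.003, 0.001]
contact_force: [-1.4, -0.0, 2.5]
gripper_width: 60.9
```

Emit:
jog_arm --pt "0 0 0 0" --pt "0 0 0 0" --pt "0 0 0 0" --pt "0 0 0 0" --pt "0 0 0 0" --hand 1

```text
clock: 9.32
position: [582.1, 269.0, 62.8]
ee_rot: [-0.699, 0.715, -0.003, 0.001]
contact_force: [-0.2, 0.2, -0.4]
gripper_width: 85.7
```

```bash
python3 -c "
from h import *
plan([581,268,200],-91.5)
im=get_image('scene');cv2.imwrite('pics/s6.png',cv2.resize(im[150:320,280:460,::-1],None,fx=3,fy=3))
"
```

```text
clock 9.32 pos [582.1 269.   62.8] th -91.3 tilt [ 0.0062 -0.0025 -1.    ] w 85.7 F [-0.2  0.2 -0.4] j6 -0.72
INC [ 0.0013  0.0002 -0.1372] 0.2
```

View pics/s6.png

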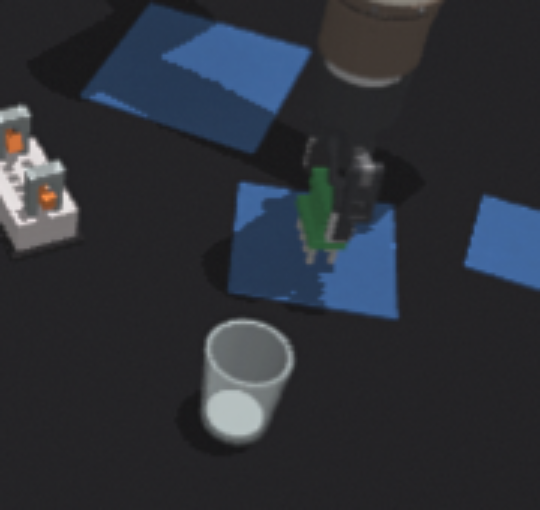

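Emit:
jog_arm --pt "0 0 -0.03 0" --pt "0 0 -0.08 0" --pt "0 0 -0.13 8" --pt "0 0 -0.137 19" --pt "0 0 -0.137 29" --pt "0 0 -0.137 40" --pt "0 0 -0.137 50" --pt "0 0 -0.137 60" --pt "0 0 -0.137 71" --pt "0 0 -0.137 81"

```text
clock: 10.62
position: [581.2, 269.2, 199.8]
ee_rot: [-0.064, 0.998, -0.001, 0.003]
contact_force: [-0.0, -0.7, -0.1]
gripper_width: 85.2
```

Emit:
jog_arm --pt "0 0 0 9" --pt "0 0 0 9" --pt "0 0 0 9"

```text
clock: 11.0
position: [581.1, 269.2, 199.8]
ee_rot: [0.013, 1.0, -0.001, 0.003]
contact_force: [0.3, 0.0, -0.1]
gripper_width: 85.1
```

```bash
python3 -c "
from h import *
import json
plan([582,269,200],178.7)
s=read_state();im=get_image('wrist');cv2.imwrite('pics/w7.png',im[:,:,::-1])
json.dump({k:(np.array(v).tolist()) for k,v in s.items()},open('w7.json','w'))
cv2.imwrite('pics/w7c.png',cv2.resize(im[130:290,210:350,::-1],None,fx=4,fy=4,interpolation=cv2.INTER_CUBIC)[:600])
"
```

```text
clock 11.0 pos [581.1 269.2 199.8] th 178.49 tilt [ 0.006  -0.0026 -1.    ] w 85.1 F [ 0.3  0.  -0.1] j6 -2.29
INC [-0.0009 -0.0002 -0.0002] -0.21
```

View pics/w7.png

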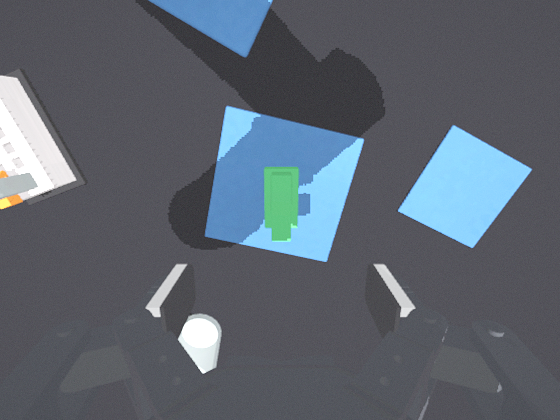

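View pics/w7c.png

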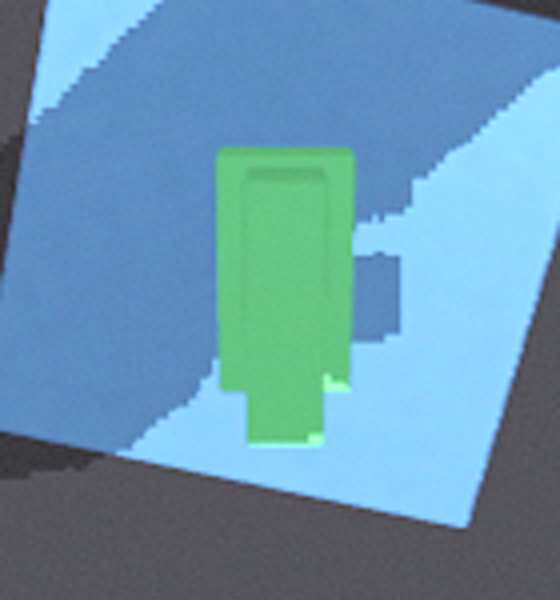

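```bash
python3 -c "
from h import *
import json
s={k:np.array(v) for k,v in json.load(open('w7.json')).items()}
c=lambda P:[((x+.5)/4-.5+210,(y+.5)/4-.5+130) for x,y in P]
for P,z in (([(246,181),(328,181),(324,444),(247,444)],76),([(217,149),(355,149),(350,392),(220,392)],42)):
  w=px2w('wrist',c(P),z,s); print(w[:,:2].round(1).tolist(),w.mean(0).round(1))
  a=(w[0]+w[1]-w[2]-w[3]);print(np.linalg.norm(w-np.roll(w,-1,0),axis=1).round(1),np.degrees(np.arctan2(a[1],a[0])))
plan([582.4,269.3,64],178.7)
"
```

```text
[[549.8, 262.2], [550.3, 279.7], [611.2, 278.0], [610.8, 260.4]] [580.5 270.1  76. ]
[17.5 61.  17.7 61. ] 178.33252253287537
[[548.3, 254.3], [549.1, 287.5], [611.7, 285.9], [610.9, 252.4]] [580. 270.  42.]
[33.2 62.6 33.4 62.6] 178.4057619019241
clock 11.05 pos [581.1 269.2 199.8] th 178.45 tilt [ 0.006  -0.0026 -1.    ] w 85.4 F [ 0.6 -1.   0.7] j6 -2.29
INC [-0.0004  0.0005  0.1358] -0.25
```

Emit:
jog_arm --pt "0.0017 0.001 0.05 0" --pt "0.0017 0.001 0.1 0" --pt "0.0017 0.001 0.125 0" --pt "0.0017 0.001 0.136 0" --pt "0.0017 0.001 0.136 0" --pt "0.0017 0.001 0.136 0"

```text
clock: 11.8
position: [581.2, 270.5, 65.3]
ee_rot: [0.013, 1.0, -0.0, 0.004]
contact_force: [0.3, -0.2, 0.5]
gripper_width: 85.2
```

```bash
python3 -c "
from h import *
plan([580.3,270,64],178.4)
im=get_image('wrist');cv2.imwrite('pics/w8.png',im[:,:,::-1])
"
```

```text
clock 11.8 pos [581.2 270.5  65.3] th 178.49 tilt [ 0.0085 -0.001  -1.    ] w 85.2 F [ 0.3 -0.2  0.5] j6 -2.29
INC [ 0.0009 -0.0006  0.0013] 0.09
```

View pics/w8.png

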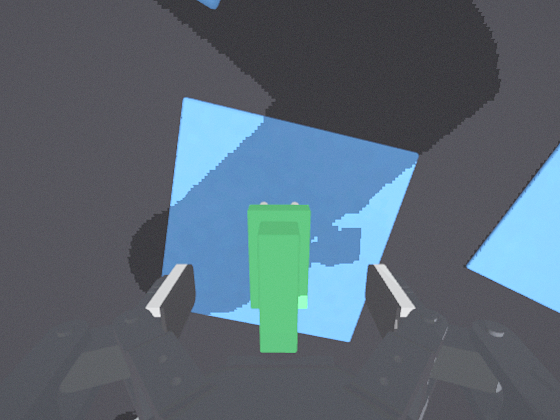

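Emit:
jog_arm --pt "0.0005 -0.0004 0.001 0" --pt "0.0005 -0.0004 0.001 0" --pt "0.0005 -0.0004 0.001 0" --pt "0.0005 -0.0004 0.001 0" --pt "0.0005 -0.0004 0.001 0" --pt "0.0005 -0.0004 0.001 0" --pt "0.0005 -0.0004 0.001 0" --pt "0.0005 -0.0004 0.001 0" --pt "0.0005 -0.0004 0.001 0" --pt "0.0005 -0.0004 0.001 0" --hand -1

```text
clock: 13.1
position: [580.9, 270.2, 64.7]
ee_rot: [0.013, 1.0, -0.0, 0.005]
contact_force: [0.6, -1.3, 3.0]
gripper_width: 17.1
```

```bash
python3 -c "
from h import *
import json
plan([580.3,270,64],178.4)
s=read_state();im=get_image('wrist');cv2.imwrite('pics/w9.png',im[:,:,::-1])
json.dump({k:(np.array(v).tolist()) for k,v in s.items()},open('w9.json','w'))
"
```

```text
clock 13.1 pos [580.9 270.2  64.7] th 178.49 tilt [ 9.1e-03 -6.0e-04 -1.0e+00] w 17.1 F [ 0.6 -1.3  3. ] j6 -2.29
INC [ 0.0006 -0.0002  0.0006] 0.09
```

View pics/w9.png

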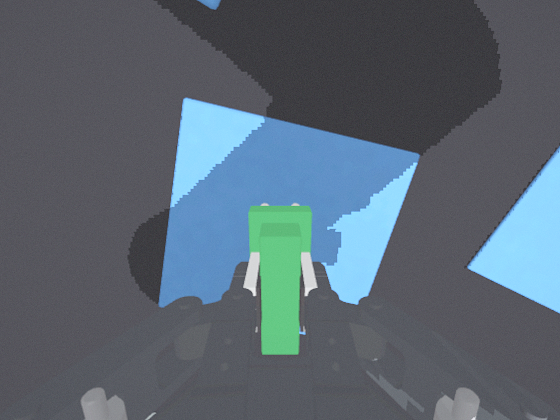

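```bash
python3 -c "
from h import *
im=cv2.imread('pics/w9.png')
cv2.imwrite('pics/w9c.png',cv2.resize(im[195:365,230:330],None,fx=3.5,fy=3.5,interpolation=cv2.INTER_CUBIC))"
```

```text
(no output)
```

View pics/w9c.png

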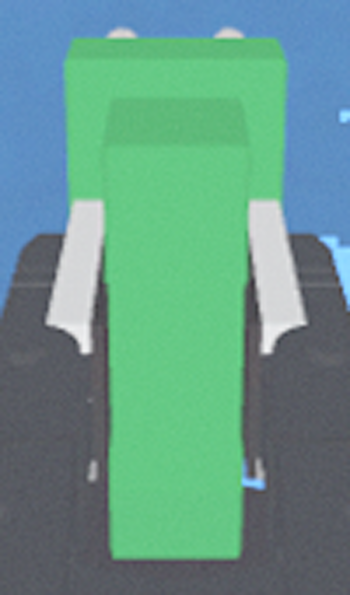

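```bash
python3 -c "
from h import *
import json
s={k:np.array(v) for k,v in json.load(open('w9.json')).items()}
m=R.from_quat(s['ee_rot']).as_matrix()
c=lambda P:[((x+.5)/3.5-.5+230,(y+.5)/3.5-.5+195) for x,y in P]
for z in (76,74):
  w=px2w('wrist',c([(104,145),(249,145),(241,556),(112,556)]),z,s)
  t=(w-s['position'])@m; print(t.round(1).tolist(),t.mean(0).round(2),w.mean(0).round(1),np.linalg.norm(w-np.roll(w,-1,0),axis=1).round(1))
w=px2w('wrist',c([(64,58),(287,58)]),42,s);print(((w-s['position'])@m).round(1).tolist())
"
```

```text
[[30.9, -8.8, -11.6], [30.9, 8.5, -11.6], [-30.1, 8.8, -11.1], [-30.1, -8.9, -11.1]] [  0.38  -0.11 -11.35] [580.4 270.1  76. ] [17.3 61.  17.7 61. ]
[[30.0, -8.9, -9.6], [30.1, 8.6, -9.6], [-32.0, 9.0, -9.1], [-32.0, -9.1, -9.1]] [-0.98 -0.1  -9.34] [581.7 270.1  74. ] [17.6 62.1 18.  62.1]
[[31.1, -17.0, 22.4], [31.1, 16.5, 22.4]]
```

Emit:
jog_arm --pt "0 0 -0.02 0" --pt "0 0 -0.05 0" --pt "0 0 -0.09 0" --pt "0 0 -0.12 0" --pt "0 0 -0.12 0"

```text
clock: 13.78
position: [580.3, 271.0, 186.6]
ee_rot: [0.013, 1.0, 0.001, 0.006]
contact_force: [0.0, 0.3, -1.8]
gripper_width: 16.7
```

```bash
python3 -c "
from h import *
plan([519.5,-1.6,180],-161.9)
"
```

```text
clock 13.78 pos [580.3 271.  186.6] th 178.49 tilt [ 0.0121  0.0023 -0.9999] w 16.7 F [ 0.   0.3 -1.8] j6 -2.29
INC [ 0.0536 -0.2741  0.0052] -19.61
```

Emit:
jog_arm --pt "0.01 -0.05 0.002 -4" --pt "0.02 -0.1 0.004 -9" --pt "0.03 -0.155 0.005 -14" --pt "0.042 -0.21 0.005 -18" --pt "0.05 -0.25 0.005 -19.6" --pt "0.0535 -0.274 0.005 -19.6" --pt "0.0535 -0.274 0.005 -19.6" --pt "0.0535 -0.274 0.005 -19.6"

```text
clock: 14.78
position: [519.2, -1.2, 179.0]
ee_rot: [-0.157, 0.988, 0.0, 0.005]
contact_force: [-0.1, -0.4, -0.7]
gripper_width: 17.1
```

```bash
python3 -c "
from h import *
plan([519.5,-1.6,150],-161.9)
im=get_image('wrist');cv2.imwrite('pics/w10.png',im[:,:,::-1])
im=get_image('scene');cv2.imwrite('pics/s10.png',cv2.resize(im[120:270,220:380,::-1],None,fx=3.5,fy=3.5,interpolation=2))
"
```

```text
clock 14.78 pos [519.2  -1.2 179. ] th -161.92 tilt [ 0.01    0.0022 -0.9999] w 17.1 F [-0.1 -0.4 -0.7] j6 -1.57
INC [ 0.0001 -0.0005  0.029 ] -0.02
```

View pics/w10.png

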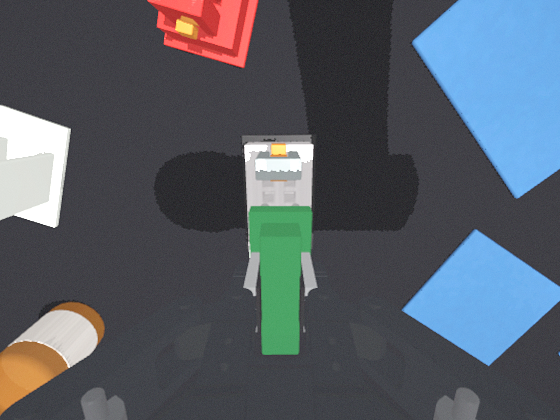

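View pics/s10.png

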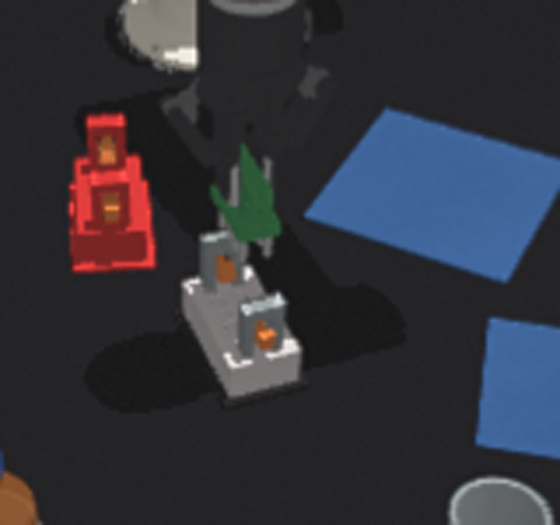

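Emit:
jog_arm --pt "0 -0.0003 0.02 0" --pt "0 -0.0004 0.04 0" --pt "0 -0.0004 0.052 0" --pt "0 -0.0004 0.058 0" --pt "0 -0.0004 0.058 0" --pt "0 -0.0004 0.058 0"

```text
clock: 15.62
position: [520.9, -0.8, 122.1]
ee_rot: [-0.158, 0.987, 0.0, 0.006]
contact_force: [-0.0, -0.1, -1.1]
gripper_width: 16.8
```

```bash
python3 -c "
from h import *
plan([519.5,-1.6,105],-161.9)
im=get_image('wrist');cv2.imwrite('pics/w11.png',cv2.resize(im[150:370,190:370,::-1],None,fx=2.7,fy=2.7,interpolation=2))
im=get_image('scene');cv2.imwrite('pics/s11.png',cv2.resize(im[160:250,250:330,::-1],None,fx=6,fy=6,interpolation=2))
"
```

```text
clock 15.62 pos [520.9  -0.8 122.1] th -161.84 tilt [ 0.0123  0.0025 -0.9999] w 16.8 F [-0.  -0.1 -1.1] j6 -1.57
INC [ 0.0018 -0.0003  0.0171] 0.06
```

View pics/w11.png

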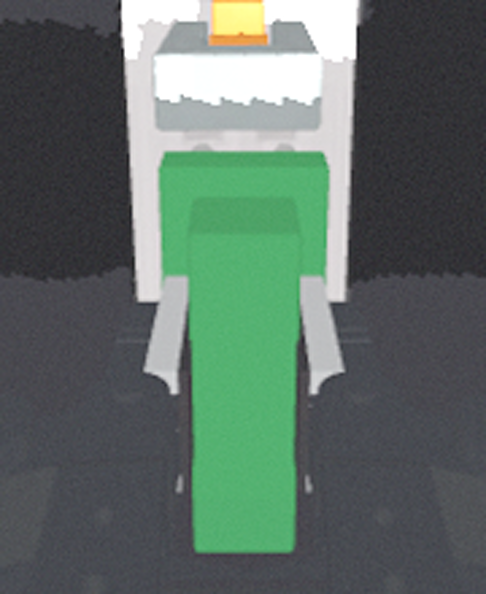

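View pics/s11.png

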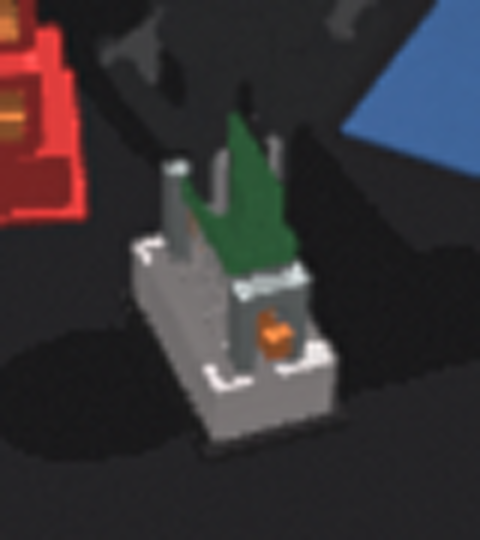

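Emit:
jog_arm --pt "0.001 -0.0002 0.0 0" --pt "0.002 -0.0004 0.0 0" --pt "0.002 -0.0004 0.0 0" --pt "0.002 -0.0004 0.0 0"

```text
clock: 16.23
position: [518.9, -1.9, 122.2]
ee_rot: [-0.158, 0.987, 0.0, 0.006]
contact_force: [0.8, -0.2, -1.8]
gripper_width: 16.7
```

```bash
python3 -c "
from h import *
import json
plan([519.3,-1.8,105],-161.9)
s=read_state();im=get_image('wrist')[:,:,::-1].copy();cv2.imwrite('pics/w12.png',im)
json.dump({k:(np.array(v).tolist()) for k,v in s.items()},open('w12.json','w'))
b=np.array([519.3,-1.66]);a=np.radians(-162.04);ux=np.array([np.cos(a),np.sin(a)]);uy=np.array([ux[1],-ux[0]])
B=lambda x,y,z: np.r_[b+x*ux+y*uy,z]
f=4;x0,y0=225,120
big=cv2.resize(im[y0:y0+145,x0:x0+110],None,fx=f,fy=f,interpolation=2)
def pl(pts,col):
  q=w2px('wrist',np.array(pts),s); q=((q-[x0,y0]+.5)*f-.5); cv2.polylines(big,[np.round(q).astype(np.int32)],True,col,1)
pl([B(55,-30,40),B(55,30,40),B(-55,30,40),B(-55,-30,40)],(0,0,255))
for X in (7.5,22.5):
  for Y in (-10,10): pl([B(X-5,Y-5,40),B(X+5,Y-5,40),B(X+5,Y+5,40),B(X-5,Y+5,40)],(0,0,255))
pl([B(62,-37,0),B(62,37,0),B(-62,37,0),B(-62,-37,0)],(255,0,255))
t=s['position'];zt=t[2]-60.7
for X in (22.5,7.5):
  for Y in (-10,10):
    c=np.array([t[0]+X*ux[0]+Y*uy[0],t[1]+X*ux[1]+Y*uy[1],zt]);pl([c+[3*np.cos(k),3*np.sin(k),3] for k in np.arange(0,6.28,.3)],(255,255,0))
c=lambda X,Y,z:np.r_[t[:2]+X*ux+Y*uy,zt+z]
pl([c(31,-17,38),c(31,17,38),c(-31,17,38),c(-31,-17,38)],(255,255,0))
cv2.imwrite('pics/w12c.png',big)
"
```

```text
clock 16.23 pos [518.9  -1.9 122.2] th -161.86 tilt [ 0.0123  0.0026 -0.9999] w 16.7 F [ 0.8 -0.2 -1.8] j6 -1.57
INC [-0.0002 -0.      0.0172] 0.04
```

View pics/w12c.png

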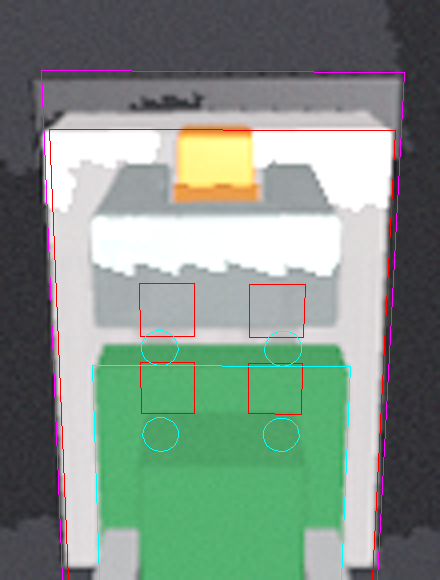

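```bash
python3 -c "
from h import *
im=cv2.imread('pics/w12.png')
cv2.imwrite('pics/w12d.png',cv2.resize(im[130:265,230:330],None,fx=6,fy=4.4,interpolation=cv2.INTER_CUBIC))"
```

```text
(no output)
```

View pics/w12d.png

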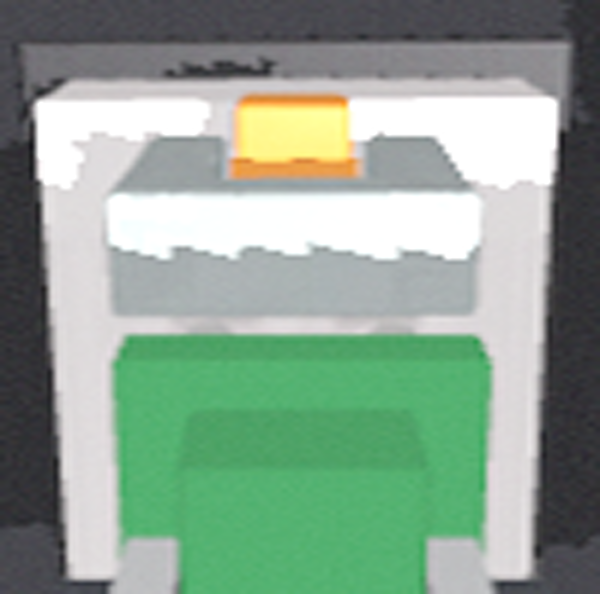

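```bash
cat > fit2.py <<'E'
from h import *
from scipy.optimize import least_squares
import json
s={k:np.array(v) for k,v in json.load(open('w12.json')).items()}
c=lambda P:np.array([((x+.5)/6-.5+230,(y+.5)/4.4-.5+130) for x,y in P])
far=c([(36,100),(558,100)]);near=c([(68,575),(537,575)])
def B(v,x,y,z):
    a=np.radians(v[2]);ux=np.array([np.cos(a),np.sin(a)]);uy=np.array([ux[1],-ux[0]])
    return np.r_[v[:2]+x*ux+y*uy,z]
for z in (40,37):
  def f(v):
    q=w2px('wrist',[B(v,55,-30,z),B(v,55,30,z)],s)-far
    n=[]
    for i,Y in ((0,-30),(1,30)):
        a,b=w2px('wrist',[B(v,55,Y,z),B(v,-30,Y,z)],s)
        n.append(a[0]+(b[0]-a[0])*(near[i,1]-a[1])/(b[1]-a[1])-near[i,0])
    return np.r_[q.ravel(),n]
  r=least_squares(f,[519,-2,-162]);print('block',z,r.x.round(2),r.fun.round(2))
t=s['position'];zt=t[2]-60.7;m=R.from_quat(s['ee_rot']).as_matrix()
for P,z in ((c([(118,337),(488,337)]),26),(c([(180,466),(427,466)]),72)):
  w=px2w('wrist',P,zt+z,s);print('comb',((w-t)@m).round(2).tolist(), w.mean(0).round(2))
E
python3 fit2.py
```

```text
block 40 [ 519.57   -1.72 -161.43] [ 0.38  0.25 -0.18 -0.28  0.64 -0.86]
block 37 [ 519.89   -1.62 -161.43] [ 0.99  0.22 -0.8  -0.3   1.19 -1.41]
comb [[30.3, -17.23, 34.35], [30.34, 17.71, 34.3]] [490.48 -11.01  87.45]
comb [[31.18, -8.39, -11.68], [31.21, 8.74, -11.7]] [489.1  -11.46 133.45]
```

Emit:
jog_arm --pt "-0.0004 0 0.006 -0.2" --pt "-0.0003 0 0.012 -0.2" --pt "-0.0003 0 0.016 -0.2" --pt "-0.0003 0 0.016 -0.2" --pt "-0.0003 0 0.016 -0.2"

```text
clock: 16.9
position: [519.6, -1.7, 106.2]
ee_rot: [-0.159, 0.987, 0.0, 0.006]
contact_force: [0.7, 0.8, -1.1]
gripper_width: 17.1
```

```bash
python3 -c "
from h import *
plan([519.4,-1.8,97],-161.7)
"
```

```text
clock 16.9 pos [519.6  -1.7 106.2] th -161.65 tilt [ 0.0125  0.0026 -0.9999] w 17.1 F [ 0.7  0.8 -1.1] j6 -1.56
INC [ 0.0003 -0.      0.0092] 0.05
```

Emit:
jog_arm --pt "0.0003 0 0.003 0" --pt "0.0003 0 0.006 0" --pt "0.0003 0 0.009 0" --pt "0.0003 0 0.009 0"

```text
clock: 17.4
position: [519.6, -1.8, 97.2]
ee_rot: [-0.16, 0.987, 0.0, 0.007]
contact_force: [-0.6, 1.1, -0.4]
gripper_width: 17.1
```

```bash
python3 -c "
from h import *
plan([519.4,-1.8,88],-161.7)
im=get_image('wrist')[:,:,::-1]
im2=get_image('scene')[:,:,::-1]
a=cv2.resize(im[160:300,220:340],(480,560),interpolation=2);b=cv2.resize(im2[160:240,260:320],(420,560),interpolation=2)
cv2.imwrite('pics/w13.png',np.hstack([a,b])[:, :800])
"
```

```text
clock 17.4 pos [519.6  -1.8  97.2] th -161.64 tilt [ 0.0128  0.0025 -0.9999] w 17.1 F [-0.6  1.1 -0.4] j6 -1.56
INC [0.0003 0.     0.0092] 0.06
```

View pics/w13.png

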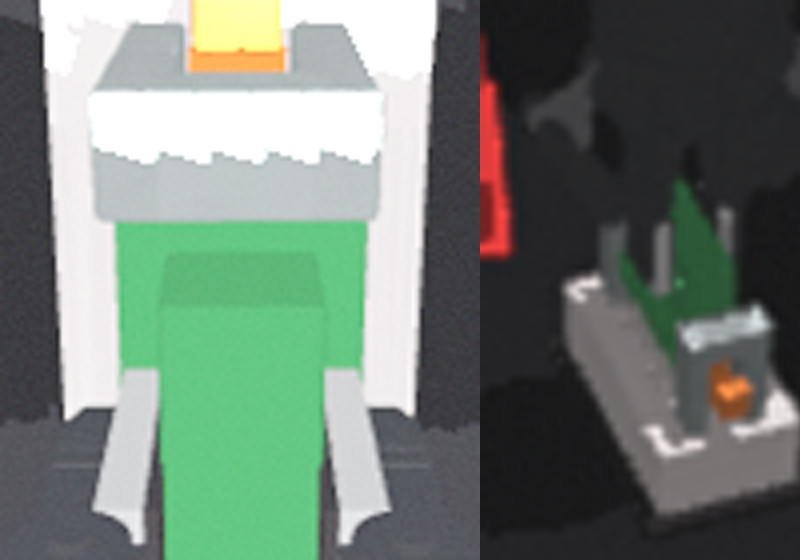

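Emit:
jog_arm --pt "0.0003 0 0.003 0" --pt "0.0003 0 0.006 0" --pt "0.0003 0 0.006 0"

```text
clock: 17.88
position: [520.6, -1.8, 92.6]
ee_rot: [-0.16, 0.987, 0.0, 0.008]
contact_force: [-0.4, -0.5, 5.2]
gripper_width: 17.0
```

Emit:
jog_arm --pt "0.0001 0 0.003 0" --pt "0.0001 0 0.006 0" --pt "0.0001 0 0.006 0"

```text
clock: 18.25
position: [520.7, -1.9, 86.7]
ee_rot: [-0.16, 0.987, -0.0, 0.008]
contact_force: [0.4, -0.1, 2.1]
gripper_width: 16.9
```

```bash
python3 -c "
from h import *
plan([519.4,-1.8,74],-161.7)
"
```

```text
clock 18.25 pos [520.7  -1.9  86.7] th -161.59 tilt [ 0.0162  0.0026 -0.9999] w 16.9 F [ 0.4 -0.1  2.1] j6 -1.56
INC [0.0014 0.0005 0.0127] 0.11
```

Emit:
jog_arm --pt "0.0008 0.0002 0.003 0" --pt "0.001 0.0003 0.006 0" --pt "0.001 0.0003 0.008 0" --pt "0.001 0.0003 0.008 0"

```text
clock: 18.75
position: [519.0, -2.0, 77.8]
ee_rot: [-0.16, 0.987, -0.0, 0.007]
contact_force: [0.5, 0.0, -2.1]
gripper_width: 17.3
```

```bash
python3 -c "
from h import *
plan([519.4,-1.8,74],-161.7)
im=get_image('wrist')[:,:,::-1]
im2=get_image('scene')[:,:,::-1]
a=cv2.resize(im[160:300,220:340],(480,560),interpolation=2);b=cv2.resize(im2[160:240,260:320],(420,560),interpolation=2)
cv2.imwrite('pics/w14.png',np.hstack([a,b])[:, :800])
"
```

```text
clock 18.75 pos [519.   -2.   77.8] th -161.61 tilt [ 0.0142  0.0023 -0.9999] w 17.3 F [ 0.5  0.  -2.1] j6 -1.56
INC [-0.0004  0.0001  0.0038] 0.09
```

View pics/w14.png

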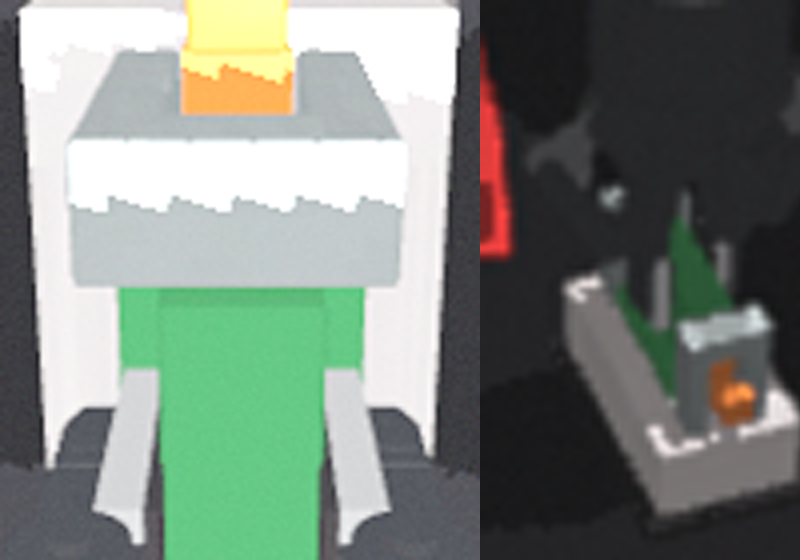

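Emit:
jog_arm --pt "-0.0004 0 0.002 0" --pt "-0.0004 0 0.004 0" --pt "-0.0004 0 0.004 0"

```text
clock: 19.23
position: [519.3, -1.9, 74.8]
ee_rot: [-0.16, 0.987, -0.0, 0.007]
contact_force: [-3.0, 0.8, 6.6]
gripper_width: 17.5
```

```bash
python3 -c "
from h import *
plan([519.4,-1.8,72],-161.7)
"
```

```text
clock 19.23 pos [519.3  -1.9  74.8] th -161.59 tilt [ 0.0137  0.0019 -0.9999] w 17.5 F [-3.   0.8  6.6] j6 -1.56
INC [-0.0001  0.0001  0.0028] 0.11
```

Emit:
jog_arm --pt "0 0 0.001 0" --pt "0 0 0.002 0" --pt "0 0 0.003 0" --pt "0 0 0.003 0"

```text
clock: 19.73
position: [519.3, -1.9, 74.7]
ee_rot: [-0.16, 0.987, -0.0, 0.007]
contact_force: [-7.9, 1.6, 19.9]
gripper_width: 17.1
```

```bash
python3 -c "
from h import *
plan([519.4,-1.8,72],-161.7)
im=get_image('wrist')[:,:,::-1]
im2=get_image('scene')[:,:,::-1]
a=cv2.resize(im[160:300,220:340],(480,560),interpolation=2);b=cv2.resize(im2[160:240,260:320],(420,560),interpolation=2)
cv2.imwrite('pics/w15.png',np.hstack([a,b])[:, :800])
"
```

```text
clock 19.73 pos [519.3  -1.9  74.7] th -161.54 tilt [ 0.0142  0.0014 -0.9999] w 17.1 F [-7.9  1.6 19.9] j6 -1.56
INC [-0.0001  0.0001  0.0027] 0.16
```

View pics/w15.png

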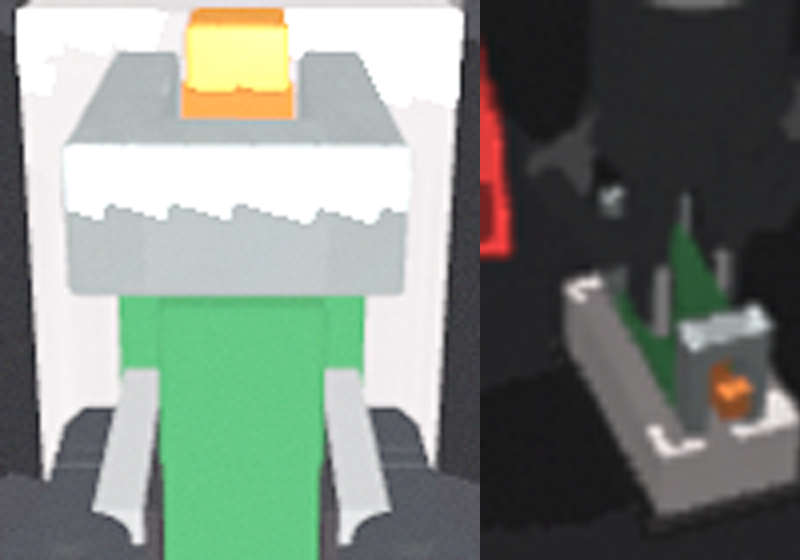

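Emit:
jog_arm --pt "0 0 0 0" --pt "0 0 0 0" --pt "0 0 0 0"

```text
clock: 20.2
position: [519.7, -1.8, 74.9]
ee_rot: [-0.16, 0.987, -0.0, 0.007]
contact_force: [-1.7, 0.4, 3.3]
gripper_width: 17.2
```

Emit:
jog_arm --pt "0 0 0 0" --pt "0 0 0 0" --pt "0 0 0 0" --pt "0 0 0 0" --pt "0 0 0 0" --pt "0 0 0 0" --pt "0 0 0 0" --hand 1

```text
clock: 21.08
position: [519.7, -1.8, 74.9]
ee_rot: [-0.16, 0.987, -0.0, 0.007]
contact_force: [-0.0, -0.1, -0.6]
gripper_width: 85.6
```

Emit:
jog_arm --pt "0 0 -0.02 0" --pt "0 0 -0.05 0" --pt "0 0 -0.09 0" --pt "0 0 -0.126 0" --pt "0 0 -0.126 0" --pt "0 0 -0.126 0"

```text
clock: 21.82
position: [517.2, -2.0, 200.4]
ee_rot: [-0.16, 0.987, -0.0, 0.007]
contact_force: [-0.0, 0.0, -0.3]
gripper_width: 85.3
```

```bash
python3 -c "
from h import *
import json
plan([519.4,-1.8,72],-161.7)
s=read_state();im=get_image('wrist')[:,:,::-1]
json.dump({k:(np.array(v).tolist()) for k,v in s.items()},open('w16.json','w'))
im2=get_image('scene')[:,:,::-1]
cv2.imwrite('pics/w16f.png',im);cv2.imwrite('pics/s16.png',im2)
a=cv2.resize(im[130:290,230:330],(375,600),interpolation=2);b=cv2.resize(im2[160:240,260:316],(420,600),interpolation=2)
cv2.imwrite('pics/w16.png',np.hstack([a,b]))
"
```

```text
clock 21.82 pos [517.2  -2.  200.4] th -161.55 tilt [ 0.0137  0.0017 -0.9999] w 85.3 F [-0.   0.  -0.3] j6 -1.56
INC [-0.0004 -0.0002  0.1284] 0.15
```

View pics/w16.png

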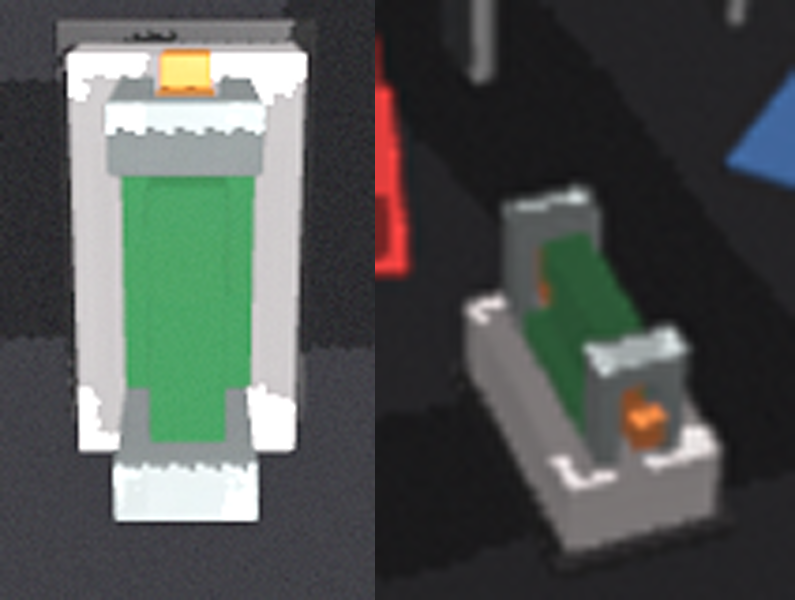

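```bash
python3 -c "
from h import *
a=cv2.imread('pics/scene0.png');b=cv2.imread('pics/s16.png')
f=lambda i,g:cv2.resize(i[175:240,265:315],(400,520),interpolation=2)
big=f(b,0).copy()
p=np.array([519.5,-1.75]);t=np.radians(-161.6);ux=np.array([np.cos(t),np.sin(t)]);uy=np.array([ux[1],-ux[0]])
for z,col in ((86,(0,0,255)),(90,(0,255,255))):
  q=w2px('scene',[np.r_[p+x*ux+y*uy,z] for x,y in ((31,-9),(31,9),(-31,9),(-31,-9))]);q=((q-[265,175]+.5)*8-.5)
  cv2.polylines(big,[np.round(q).astype(np.int32)],True,col,1)
cv2.imwrite('pics/cmp.png',np.hstack([f(a,0),big]))
for n,i in (('0',a),('16',b)):
  h=cv2.cvtColor(i,cv2.COLOR_BGR2HSV);m=cv2.inRange(h,(5,150,120),(20,255,255));m[:,:265]=0;m[:,315:]=0;m[:175]=0;m[240:]=0
  k,l,st,ce=cv2.connectedComponentsWithStats(m);print(n,st[1:].tolist(),ce[1:].round(1).tolist())
"
```

```text
0 [[282, 193, 5, 8, 30], [293, 212, 5, 7, 27]] [[283.9, 196.7], [294.9, 215.6]]
16 [[282, 198, 1, 1, 1], [293, 212, 5, 7, 28]] [[282.0, 198.0], [294.9, 215.5]]
```

View pics/cmp.png

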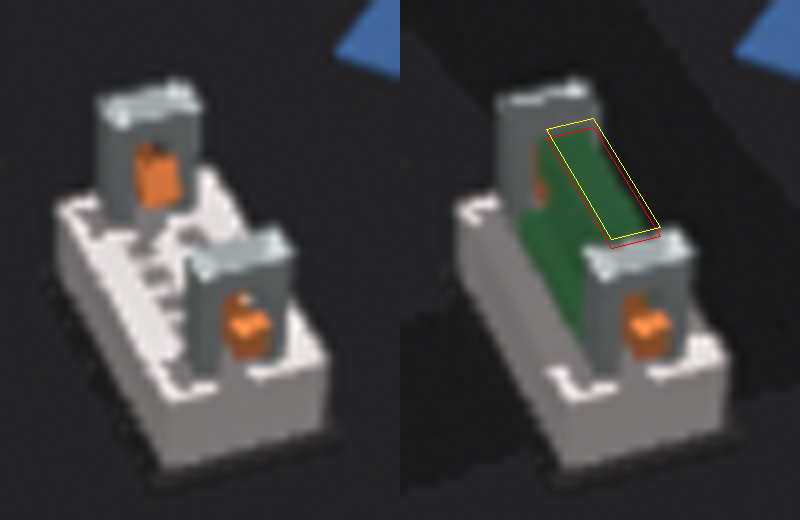

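View pics/s16.png

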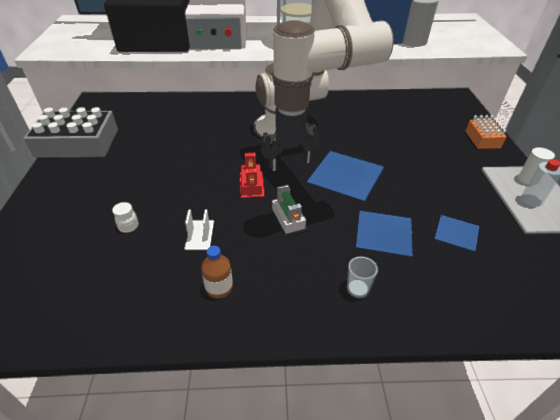

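```bash
python3 -c "
from h import *
import json
for n,f in (('w1','w1'),('w16','w16f')):
  s={k:np.array(v) for k,v in json.load(open(n+'.json')).items()}
  i=cv2.imread('pics/'+f+'.png');h=cv2.cvtColor(i,cv2.COLOR_BGR2HSV);m=cv2.inRange(h,(5,90,120),(30,255,255));m[:,:260]=0;m[:,300:]=0;m[:135]=0;m[165:]=0
  x,y,w,hh=cv2.boundingRect(m);p=px2w('wrist',[(x+w/2,y),(x+w/2,y+hh)],55,s)
  ux=np.array([np.cos(np.radians(-161.8)),np.sin(np.radians(-161.8))]);print(n,(x,y,w,hh),((p[:,:2]-[519.5,-1.75])@ux).round(1))
"
```

```text
w1 (273, 143, 15, 12) [56.7 46.1]
w16 (272, 143, 15, 13) [57.1 45.6]
```

```bash
python3 -c "
from h import *
print(job_done(), read_state()['clock'])"
```

```text
the job is handed in; nothing more can be done
the job is handed in; nothing more can be done
```

The comb sits in the aluminium block with both catches shut, and the job is handed in at about 22 s of the 67 s allowed.

- **What I did:** I took the comb from the rack by its ends, stood it on the middle-sized mat and let go. I then regripped it by its long sides, lined it up over the block and pressed it down. I released it and backed the gripper off about 125 mm.
- **Seating:** Pressing stopped at TCP z = 74.7 mm, the height I had worked out for fully seated, with the force at 20 N. No pin struck the block on the way in. The outline of a seated comb's rail, drawn on the scene picture, lay on the real one to about a pixel.
- **Catches:** The front catch's knob is at the same pixel as at the start, about (295, 215.5). The rear one is within 0.5 mm of its starting position in the wrist picture.
- **Bystanders:** In the scene picture the bottle, beaker, jar and red look-alike block stand as they did at the start. I judged that by eye only.
- **Small disagreements:** The two fits to the first picture disagreed on the block's angle by 0.4°, and a later fit put it about 0.6° from the well fit, so I used a value in between. The tool tilted up to 0.9° as the moves added up. Both stayed within the 2 mm of play around the pins.

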